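# Take the hold-down cap off the flat lap

## Robot

A 6-joint arm with a two-finger parallel gripper is mounted at the origin on the work surface. World frame = base frame: x ahead of the robot, y to its left, z up, the work surface at z = 0. Lengths are in m, angles in degrees, forces in N, time in s.
With the tool pointing down it reaches from about 0.325 to 0.775 m from the base axis. Payload 5.5 kg.
Tool frame: the origin (TCP) lies at the centre of the arm's flange, where the gripper is bolted on; the fingertips stand 182 mm ahead of it and the grasp point (between the pads) lies 163 mm ahead of it; z points along the fingers, y is the line along which they close (so a half turn about z gives the same grasp; the last joint's range is limited). The gripper opens to 88 mm and grips with 3 to 60 N. Pads are 20 mm wide; open, the fingers measure 115 mm over their backs; the gripper's body (75 mm by 178 mm) begins 61 mm behind the grasp point.
Start: joints at [72.726, 5.22, 70.514, -0, 104.267, -3.249], TCP at [0.145, 0.582, 0.405] pointing down, gripper open.
Joint ranges: [-164.24, 164.24], [-49.07, 125.15], [9.68, 141.18], [-86.29, 266.29], [3.28, 154.24], [-151.56, 151.56]. Speed limits (degrees/s): [147.25, 147.25, 172.46, 180, 180, 180].

## Interface

Orientations are given as [roll, pitch, yaw] about the fixed x, y, z axes, in that order (R = Rz(yaw) Ry(pitch) Rx(roll)).
In Python, from station import r gives the robot as it stands. The module is installed in compiled form; this text tells all that it offers. Calls block until the motion is done:
- r.reach(position, orientation): joint-space move of the TCP to a pose.
- r.servo_line(position, rotation=None, speed=0.15): straight line of the TCP; rotation=None keeps the orientation; speed is the mean speed in m/s.
- r.move_joints(angles): joint-space move.
- r.let_go() and r.grab(squeeze=None): open the fingers fully, or close them until they stop; squeeze is the grip in N (None keeps the last).
- r.wait(seconds).
- r.inverse_kinematics(position, orientation): joint angles nearest the present ones, or None.
- r.sense(): the state.
- r.snapshot(name): name is "scene" or "top" or "wrist"; returns a dict with "frame" (420x560x3 uint8, red, green, blue), "fx", "fy", "cx", "cy" (pixels), "dist_coeffs" ([k1, k2, p1, p2, k3] as OpenCV has them; the pictures are not rectified), "R" (3x3) and "t" (3): a world point X has camera coordinates R X + t. Camera axes: x right, y down, z forward; pixel columns grow to the right and rows downward; lengths in m; the calibration is good to about 2 mm. A picture is of the moment at which its call begins. There is no depth.
A pose or a line that the arm cannot do raises r.IKError and nothing moves.
- r.hand_in(): hands the job in; it is judged then, once.
The state is a dict: "clock": time; "joints": joint angles; "joint_vel": joint speeds; "joint_torque": joint torques, N m; "tcp_pos": TCP position; "orientation": TCP orientation; "contact_force": force on the tool from outside, world axes, zero at the start; "torque": the same for the moment, N m; "opening": finger opening in m; "gripper_force": force on a finger pad.
Only numpy, scipy, OpenCV 4.12 (cv2) and the standard library are available. Lean on these libraries where they do the work, as an engineer would, in place of code of your own. Each camera call takes 0.05 s, during which the arm holds its last target. There are 200 camera calls.

## Task

The lap plate on the pebble polisher is to be changed. Swing the drip spout round until it is clear of the splash pan, then unscrew the knurled hold-down cap from the middle of the lap: nobody remembers whether its thread is right- or left-handed, so try it both ways and find out. Lift the cap off and finish while still holding it in the gripper, level and still, at least 6 cm above the lap, with the spout still swung clear and the other things on the bench left where they are.

Things in the scene. Friction and masses are not known exactly. Their poses are not given: they have to be found in the camera images.
- machine: white lapidary flat lap (pebble polisher), fixed. Origin on the table under the vertical spindle axis, z up, x away from its front. Housing x -130 to 130, y -130 to 230 mm; its top, the deck, 55 mm above the table. Round grey splash pan on the axis, rim radius 113 mm, rim 93 mm above the table. On the deck at +y: tank, spout post, speed knob and switch (both under 75 mm high)
- lap_centre (a point): centre of the lap's top face, on the spindle axis, 88 mm above the table; axes as the machine's. The lap is a flat disc 152 mm across that does not turn (spindle locked). The cap's underside rests here
- cap: hold-down cap: round, knurled, aluminium, 53 mm across, 31 mm high, 0.13 to 0.25 kg, closed on top, sitting flat on the middle of the lap. Origin at the centre of its underside, z up; its x axis runs through two small dark spanner holes on top, 28 mm apart. Coarse two-start quick thread: right-handed (undoes anticlockwise seen from above) or left-handed (undoes clockwise)
- spout (a joint): drip spout's swing about its vertical post: 0 over the lap (starts 0 to 0.3 rad), growing anticlockwise seen from above as it swings to the back of the machine, away from the robot; end stop 1.75. Clear of the pan, and of a gripper over the cap, from 1.1 rad on; 1.3 to 1.7 is good. Friction 0.1 N m; it stays where it is left
- spout_pivot (a point): on the spout's swing axis, 150 mm above the table; the spout's level arm is a tube 10 mm thick at this height; the collar round the post is 24 mm across, its top 162 mm above the table
- spout_knob (a point): middle of the spout's round black tap knob, 18 mm across, 36 mm high (155 to 191 mm above the table), upright on the arm's end, 80 mm from the swing axis; can be pinched from above or pushed. The nozzle under it reaches down to 124 mm above the table
- pebble_pan: bystander, leave alone: a half-finished pebble, 22 mm across, lying in the splash pan beside the lap; origin at the centre of its underside
- pebble_deck: bystander, leave alone: a dark pebble, 38 mm across, 20 mm high, lying on the machine's deck in front of the water tank; origin at the centre of its underside
- spare_lap: bystander, leave alone: a spare lap plate, a flat dark disc 152 mm across, 4 mm thick, lying on the table; origin at the centre of its underside
- wood_slice: bystander, leave alone: a slice of branch 94 mm across, 14 mm thick, with a little pebble picture on it; origin at the centre of its underside
- jar: bystander, leave alone: a glass jar with a metal lid, 64 mm across, 75 mm high; origin at the centre of its underside
- tool_mug: bystander, leave alone: a white mug 72 mm across holding tools, 135 mm high in all; origin at the centre of its underside
- scallop: bystander, leave alone: a scallop shell about 80 mm across, 22 mm high; origin at the centre of its underside
- tub_lid: bystander, leave alone: a white tub lid 70 mm across, 12 mm high; origin at the centre of its underside
- tank_top (a point): top of the filler of the machine's white water tank, 170 mm above the table; the tank is 84 by 78 mm (machine x, y)
- nose_top (a point): top of the spindle nose, 21 mm above the lap, hidden inside the cap: a greased threaded post 33 mm across over the thread. An undone cap must rise 25 mm to clear it. A grip of 20 to 30 N on the cap is ample for turning and lifting
- cap_grip (a point): on the cap's axis 18 mm above its underside, a good height to grip. Wrong way the cap stops solid within 0.1 rad and slips in the fingers. Right way it turns easily, stays down on the lap (up to 8 mm play) and where it is left; free to lift after 2.05 rad, stopped at 2.45 rad: turn about 2.25 rad in all in two or more grasps, then lift straight up
Not all that is in view belongs to the job. Of the things like the cap, leave any that is blue or orange; of the rest the smaller one is meant.

How it is judged:
By the outcome, as a careful person would: the job done as asked, in the order asked, and still so for the second after the job is handed in, while the arm keeps its last pose, push and grip.
It also fails if it takes over 58 s, if anything falls off the work surface, if the arm or the gripper's body presses on something with over 40 N, if the wrist force passes 120 N, or if a joint passes its speed limit or range.

## Working session

There is one attempt and no reset: what is moved stays moved. The work goes in short steps, each a Python script; the robot and the scene stay as the last script left them, time stands still between calls to the robot, and variables do not carry over. Pictures are saved under pics/ and viewed, at most 10 in all, crops included, and the job is handed in when it is done.

```bash
mkdir -p pics
python3 - <<'E'
from station import r
import cv2,pickle
d={}
for n in("scene","top"):
    s=r.snapshot(n); d[n]=s; cv2.imwrite(f"pics/{n}0.png",s["frame"][:,:,::-1]); print(n,s["fx"],s["dist_coeffs"],s["t"],s["R"])
pickle.dump(d,open("d0.pkl","wb"))
print(r.sense()["clock"],r.sense()["orientation"])
E
```

```text
scene 419.00269140715005 [-0.02491267  0.          0.          0.          0.        ] [ 0.00661931 -0.29950668  1.65202659] [[-0.10601708  0.99424817  0.01519725]
 [ 0.75077604  0.09005799 -0.65438894]
 [-0.65199364 -0.05796668 -0.75600539]]
top 513.4224965327683 [0.0327559 0.        0.        0.        0.       ] [-0.0046698   0.52933152  1.73170898] [[ 0.09899925 -0.99508083  0.00364552]
 [-0.97176093 -0.09746648 -0.21489761]
 [ 0.2141958   0.01773213 -0.97662978]]
0.1 [-1.79901496e+02 -6.42604354e-03  1.65977208e+02]
```

View pics/top0.png

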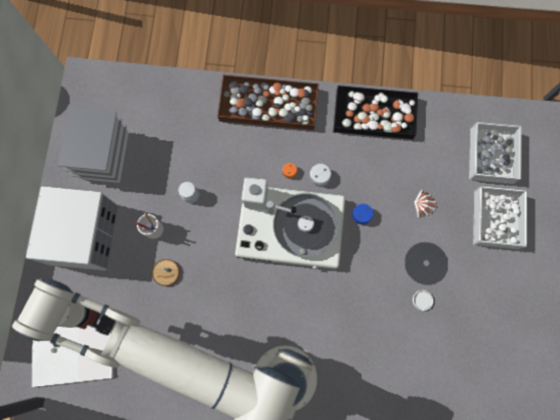

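View pics/scene0.png

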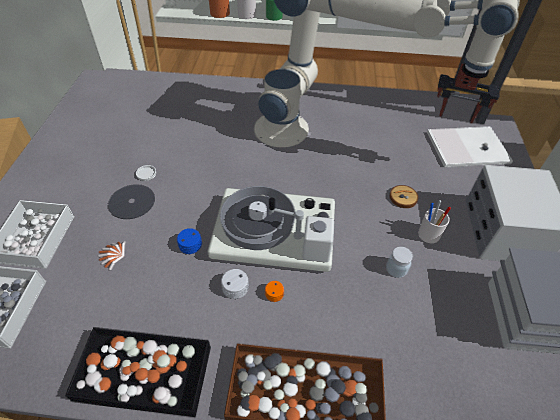

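The top view shows the lap with the cap at about (306,225) and the spout knob near (292,211). The larger silver cap at (320,175) and the blue and orange ones stand off the machine. I'll zoom in to measure.

Run:
```python
import cv2,pickle,numpy as np
d=pickle.load(open("d0.pkl","rb"))
a=cv2.resize(d["top"]["frame"][170:275,225:360],None,fx=5.0,fy=5.0,interpolation=cv2.INTER_CUBIC)
b=cv2.resize(d["scene"]["frame"][180:275,205:345],None,fx=5,fy=5,interpolation=cv2.INTER_CUBIC)
cv2.imwrite("pics/a.png",a[:,:,::-1]);cv2.imwrite("pics/b.png",b[:,:,::-1])
```

```text
(no output)
```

View pics/a.png

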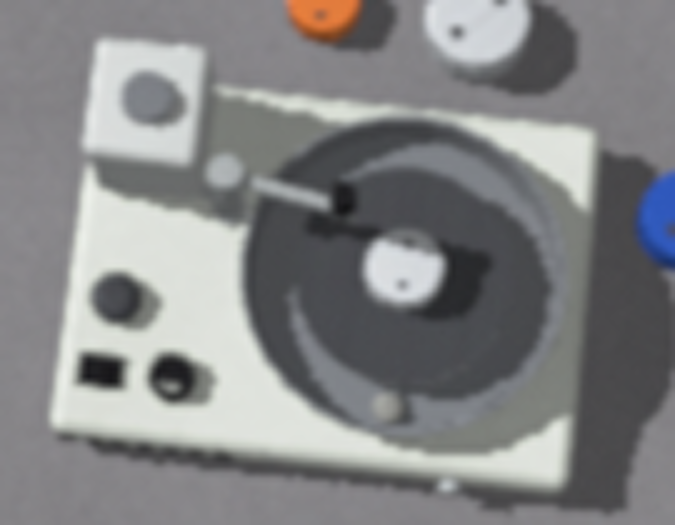

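View pics/b.png

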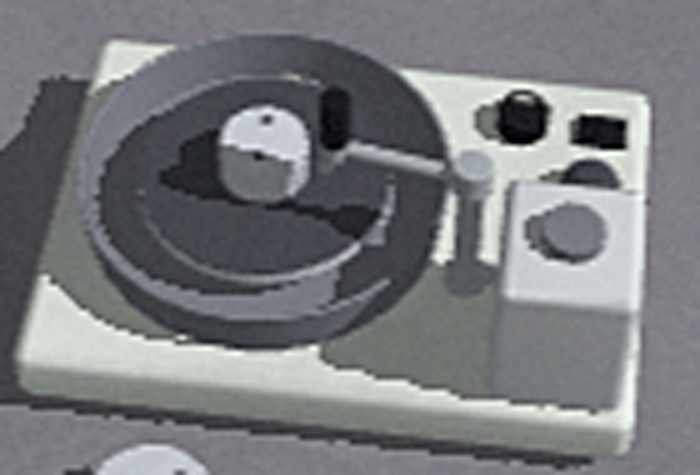

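The crops put these features at: cap top centre (405,262) in a and (262,137) in b; collar (224,171) and (474,160); knob middle (343,200) and (335,118).

```bash
cat > h.py <<'E'
import numpy as np,cv2
def ray(s,uv,z):
    K=np.array([[s["fx"],0,s["cx"]],[0,s["fy"],s["cy"]],[0,0,1]]);R=np.array(s["R"]);t=np.array(s["t"])
    p=cv2.undistortPoints(np.array([[uv]],float),K,np.array(s["dist_coeffs"]))[0,0]
    C=-R.T@t;v=R.T@np.array([p[0],p[1],1]);return (C+v*(z-C[2])/v[2])[:2]
E
python3 - <<'E'
import pickle,numpy as np
from h import ray
d=pickle.load(open("d0.pkl","rb"))
f=lambda c,o:(o[0]+(c[0]+.5)/5-.5,o[1]+(c[1]+.5)/5-.5)
A=lambda c,z:ray(d["top"],f(c,(225,170)),z).round(4)
B=lambda c,z:ray(d["scene"],f(c,(205,180)),z).round(4)
print("cap",A((405,262),.119),B((262,137),.119))
print("piv",A((224,171),.162),B((474,160),.162))
print("knob",A((343,200),.173),B((335,118),.173))
print("holes",A((403,285),.119),A((408,238),.119))
print("tank",A((148,97),.17),B((572,225),.17))
for c in((97,40),(205,48),(190,165),(85,150)):print("tankcorner",A(c,.155))
for c in((595,125),(565,487),(52,428)):print("deck",A(c,.055))
E
```

```text
cap [ 0.5157 -0.0191] [ 0.5106 -0.0194]
piv [0.5556 0.1063] [0.5498 0.1061]
knob [0.5411 0.0261] [0.5377 0.0269]
holes [ 0.4999 -0.0192] [ 0.5324 -0.0196]
tank [0.5987 0.1611] [0.5958 0.162 ]
tankcorner [0.6388 0.2009]
tankcorner [0.6405 0.1283]
tankcorner [0.5591 0.1295]
tankcorner [0.5624 0.1999]
deck [ 0.6418 -0.1449]
deck [ 0.3839 -0.1437]
deck [0.3894 0.2104]
```

Run:
```python
from station import r
import numpy as np,cv2
P=np.array([.5527,.1062]);a0=np.degrees(np.arctan2(.0265-.1062,.5394-.5527))
pose=lambda a,z:[*(P+.08*np.array([np.cos(np.radians(a)),np.sin(np.radians(a))])),z]
yaw=lambda a:a+180
Z=.193+.163
r.reach(pose(a0,Z+.05),[180,0,yaw(a0)])
r.servo_line(pose(a0,Z),speed=.1)
r.grab(6)
s=r.sense();print(s["clock"],s["opening"],s["gripper_force"],s["contact_force"])
for k in range(1,8):
    a=a0+np.degrees(1.38)*k/7
    r.servo_line(pose(a,Z),[180,0,yaw(a)],speed=.06)
    s=r.sense();print(round(s["clock"],2),s["opening"],np.round(s["contact_force"],1))
r.let_go()
r.servo_line(pose(a,Z+.06),speed=.2)
c=np.array([.513,-.019])
r.reach([c[0]-.09,c[1],.42],[180,0,90])
s=r.snapshot("wrist");cv2.imwrite("pics/w1.png",s["frame"][:,:,::-1])
import pickle;pickle.dump(s,open("w1.pkl","wb"));print(r.sense()["clock"],-s["R"].T@s["t"])
```

```text
4.2417 0.017861946441074434 6.000024899840355 [ 1.49883318 -0.12835677 -1.1204829 ]
4.65 0.017899199498226385 [ 0.9 -3.9  0.3]
5.06 0.017727971777128915 [ 2.  -5.4 -0. ]
5.47 0.01782767466890018 [ 2.8 -6.2 -1. ]
5.88 0.017853306798973227 [ 5.  -4.6 -1. ]
6.28 0.01775838360784682 [ 6.3 -3.7 -1.2]
6.69 0.018051198094797244 [ 7.6 -4.1 -1.6]
7.1 0.01765335354579799 [ 7.  -0.9 -2.1]
9.7167 [0.42223291 0.0510507  0.39961795]
```

View pics/w1.png

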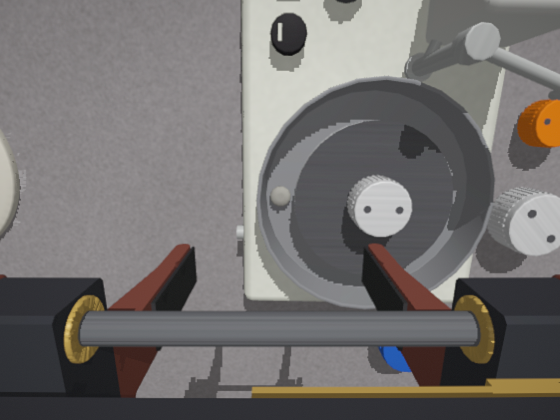

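The wrist view shows the spout swung away: collar at (483,41), arm running off at (560,88). The cap's holes are at (367,209.5) and (400,210). Next: locate the cap, grip it and try a turn.

```bash
cat > turn.py <<'E'
from station import r
import numpy as np
Z=.110+.163
def turn(c,y0,dy,step=8,stop=1e9):
    n=int(np.ceil(abs(dy)/step))
    for k in range(1,n+1):
        r.reach([*c,Z],[180,0,y0+dy*k/n])
        s=r.sense();print(round(s["clock"],2),round(y0+dy*k/n,1),round(s["opening"],4),np.round(s["contact_force"],1),np.round(s["torque"],2))
        if abs(s["torque"][2])>stop: return y0+dy*k/n
    return y0+dy
E
python3 - <<'E'
import pickle,numpy as np
from h import ray
w=pickle.load(open("w1.pkl","rb"))
h=[ray(w,u,.119) for u in((367,209.5),(400,210))];c=(h[0]+h[1])/2
print(h,c,"collar",ray(w,(483,41),.162))
np.save("c.npy",c)
if np.hypot(*(c-[.513,-.019]))<.006:
    from turn import *
    r.reach([*c,Z+.06],[180,0,90])
    r.servo_line([*c,Z],speed=.1)
    r.grab(25)
    s=r.sense();print(s["clock"],s["opening"],s["gripper_force"],s["contact_force"],s["torque"])
    turn(c,90,24,6,stop=.45)
E
```

```text
[array([ 0.49885447, -0.01904991]), array([ 0.52770277, -0.01941064])] [ 0.51327862 -0.01923028] collar [0.55519382 0.10542945]
11.6833 0.051719406540995494 25.00005547888577 [ 0.22287954  0.12797029 -0.04993499] [-0.12224482  0.03963391 -0.0479267 ]
11.93 96.0 0.052 [ 0.5 -0.2  0.1] [-0.11 -0.01 -0.42]
12.18 102.0 0.0517 [ 1.6 -1.1 -0.8] [-0.14 -0.2  -0.52]
```

Run:
```python
from turn import *
import cv2
c=np.load("c.npy")
turn(c,102,14,7)
turn(c,116,-38,9.5)
s=r.snapshot("wrist");cv2.imwrite("pics/w2.png",s["frame"][:,:,::-1])
```

```text
12.43 109.0 0.0519 [ 2.6 -0.8 -1.7] [-0.25 -0.31 -0.61]
12.68 116.0 0.0521 [ 3.6 -1.5 -1.9] [-0.18 -0.52 -0.68]
12.97 106.5 0.0523 [ 0.1 -0.2 -0.9] [-0.14 -0.09 -0.03]
13.25 97.0 0.0524 [ 0.5 -0.4 -2. ] [-0.08  0.05 -0.01]
13.53 87.5 0.0524 [-0.5  0.2 -1.2] [-0.09  0.08 -0.03]
13.82 78.0 0.0523 [-0.1  0.7 -1.3] [-0.04  0.11  0.02]
```

View pics/w2.png

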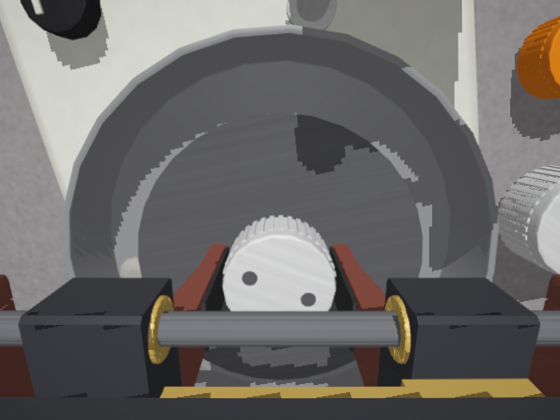

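The holes at (250,278) and (308,299) show the cap has followed the clockwise turn with almost no torque, so the thread is left-handed. I'll compute its angle and continue clockwise.

```bash
cat > ang.py <<'E'
from station import r
import numpy as np
from h import ray
def ang(s,a,b):
    p,q=ray(s,a,.119),ray(s,b,.119);print("holes",p,q,(p+q)/2);return np.degrees(np.arctan2(*(q-p)[::-1]))
E
python3 - <<'E'
from turn import *
from ang import ang
import cv2
c=np.load("c.npy")
s=r.snapshot("wrist")
a=ang(s,(250,278),(308,299.5));print("angle",a)   # start -0.7
if -50<a<-15:
    turn(c,78,-50,10,stop=.4)
    r.let_go(); r.servo_line([*c,Z+.05],speed=.15)
    r.reach([*c,Z+.05],[180,0,110]);
    r.servo_line([c[0]-.07,c[1],.42],[180,0,90],speed=.2)
    s=r.snapshot("wrist");cv2.imwrite("pics/w3.png",s["frame"][:,:,::-1]);print(r.sense()["clock"])
E
```

```text
holes [ 0.50081001 -0.01171508] [ 0.52401375 -0.02722998] [ 0.51241188 -0.01947253]
angle -33.76818017779417
14.21 68.0 0.0523 [-0.6  0.3 -1.6] [-0.03  0.06  0.01]
14.5 58.0 0.0524 [ 0.4 -0.5 -1.6] [-0.07  0.08 -0.02]
14.79 48.0 0.0522 [ 0.3 -0.3 -1.5] [0.01 0.15 0.05]
15.08 38.0 0.0523 [-0.2 -1.1 -1.7] [-0.05  0.07 -0.01]
15.38 28.0 0.052 [-0.4  0.2 -2.1] [-0.07  0.09  0.02]
18.675
```

View pics/w3.png

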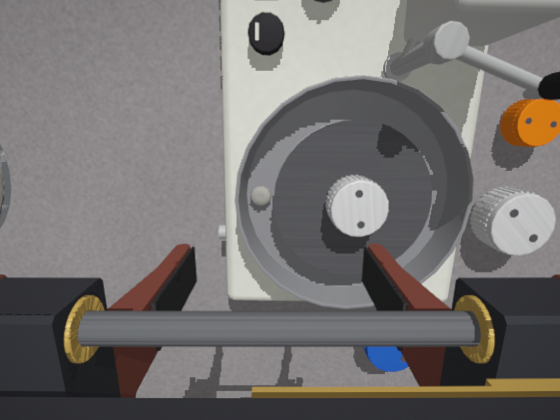

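The holes at (359,194) and (361,225) put the cap about 84° round, and the spout knob at (550,86) is still clear. Regrasp, finish the turn and lift.

Run:
```python
from turn import *
from ang import ang
import cv2
c=np.load("c.npy")
s=r.snapshot("wrist")
done=-0.7-ang(s,(359,194),(361,225));print("turned",done)
k=h=None
r.reach([*c,Z+.05],[180,0,110]); r.servo_line([*c,Z],speed=.1)
r.grab(28)
y=turn(c,110,-(129-done),10,stop=.45)
for dz in (.006,.012,.02,.03):
    r.servo_line([*c,Z+dz],speed=.03)
    s=r.sense();print(round(s["clock"],2),dz,round(s["opening"],4),np.round(s["contact_force"],1),np.round(s["torque"],2))
    if abs(s["contact_force"][2])>15: print("STUCK");break
else:
    r.servo_line([*c,Z+.10],speed=.08); r.wait(.5)
    s=r.sense();print(s["clock"],s["opening"],s["gripper_force"],s["contact_force"],s["orientation"])
for n in("wrist","scene"):
    s=r.snapshot(n)
    f=s["frame"] if n=="wrist" else cv2.resize(s["frame"][130:300,190:410],(560,433))
    cv2.imwrite(f"pics/f_{n}.png",f[:,:,::-1])
f=np.hstack([cv2.resize(cv2.imread(f"pics/f_{n}.png"),(400,310)) for n in("wrist","scene")]);cv2.imwrite("pics/f.png",f)
```

```text
holes [ 0.51080108 -0.00556558] [ 0.51432598 -0.03332484] [ 0.51256353 -0.01944521]
turned 82.06326852893663
20.86 100.6 0.0519 [0.3 0.1 0.6] [-0.02  0.04 -0.07]
21.14 91.2 0.052 [-0.7  0.1  1.3] [-0.11  0.01 -0.02]
21.43 81.8 0.0519 [-0.4 -0.4  1.9] [-0.05  0.07 -0.02]
21.71 72.5 0.0518 [-0.2  0.6  1.4] [-0.1   0.04 -0.06]
21.99 63.1 0.0516 [0.  0.4 1.7] [-0.05  0.02 -0.06]
22.34 0.006 0.0516 [-0.1 -0.1 -1.7] [-0.03  0.12 -0.03]
22.69 0.012 0.0519 [ 0.   0.4 -1.7] [-0.09  0.12  0.  ]
23.11 0.02 0.0518 [-0.7  0.1 -1.9] [-0.07  0.09  0.03]
23.59 0.03 0.0518 [-0.3  1.2 -1.4] [-0.09  0.11  0.02]
25.1167 0.051636325368899574 27.999803605489433 [-0.20352505 -0.30441544 -1.28108426] [-1.79995357e+02  1.05206390e-05  6.30626814e+01]
```

View pics/f.png

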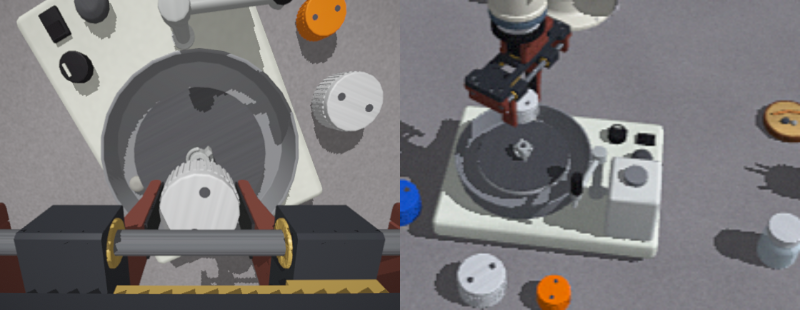

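The left half shows the cap in the fingers at about (200,205). The right half shows the bare spindle nose at (522,148) and the spout knob at (577,183), clear of the pan, with nothing else disturbed.

```bash
python3 -c "
from station import r
print(r.hand_in())"
```

```text
the job is handed in; nothing more can be done
None
```

The job is handed in: the spout is swung clear, the cap's thread turned out to be left-handed (undoes clockwise), and the gripper holds the cap level and still about 10 cm above the lap.

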